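# Dock the blue service tote

## Robot

A 6-joint arm with a two-finger parallel gripper is mounted at the origin on the work surface. World frame = base frame: x ahead of the robot, y to its left, z up, the work surface at z = 0. Lengths are in mm, angles in rad, forces in N, time in s.
With the tool pointing down it reaches from about 350 to 975 mm from the base axis. Payload 7.1 kg.
Tool frame: the origin (TCP) lies at the very end of the fingers, on their centre line; the grasp point (between the pads) lies 19 mm behind it; z points along the fingers, y is the line along which they close (so a half turn about z gives the same grasp; the last joint's range is limited). The gripper opens to 88 mm and grips with 3 to 60 N. Pads are 20 mm wide; open, the fingers measure 115 mm over their backs; the gripper's body (75 mm by 178 mm) begins 61 mm behind the grasp point.
Start: joints at [-1.236, 0.423, 1.63, -0, 1.089, -0.019], TCP at [216.557, -586.266, 222.675] pointing down, gripper open.
Joint ranges: [-3, 3], [-0.9, 2.11], [0.09, 2.58], [-1.31, 4.45], [0.11, 2.69], [-2.54, 2.54]. Speed limits (rad/s): [2.39, 2.39, 3.01, 3.14, 3.14, 3.14].

## Interface

Orientations are given as a rotation vector (axis times angle).
In Python, from workcell import sensors, imaging, close_job gives the robot as it stands. The module is installed in compiled form; this text tells all that it offers.
- The arm moves only by the tool servo_tool, never from a script. Its argument "steps" is a list of rows, each a list of 3 entries, a list of its own where there are three numbers: the shift along the world's x, y, z in m, then the turn, a rotation vector about the world's x, y, z in degrees, then the opening, from -1 (shut) to 1 (fully open). A call has exactly 8 rows; each row shifts and turns the commanded pose from where the row before left it; what a row does not reach is not made up. A row lasts 1/12 s, in which the tool goes at most 41.7 mm and 7.16 degrees, less where a joint would pass 70% of its speed; a pose out of reach is approached as far as the arm can. A call is refused whole if a number of a shift passes 0.0417 or a number of a turn 7.16, either way. A call with a gripper value outside its range is refused whole. The fingers move at their own pace and stop on an object; the grip force is fixed at half the most. Time passes only in rows, so rows that do not move let the fingers close, or fill a call up. It gives the time, the measured TCP pose, the force, the opening and the grip force at its end, in the units of the state.
- sensors.get_obs(): the state, without advancing time (a new reading comes with each control period).
- imaging.get_image(name): name is "side" or "top" or "wrist"; returns a dict with "color" (384x512x3 uint8, blue, green, red), "range_z" (384x512 float32, mm along the optical axis (not along the pixel's ray), 0 where there is no reading), "vertical_fov" (degrees; the focal length in pixels is half the picture's height over the tangent of half this angle, whatever the lens; pixels are square), "cx", "cy" (the principal point, pixels), "k1" (the pictures are not rectified: a ray, as slopes to the right and down, at radius r is drawn at 1 + k1 r^2 times it, then the intrinsics apply), "rvec" (rotation vector, rad) and "tvec" (3), from world to camera coordinates, as OpenCV has them; the wrist camera has in their place "tool_from_camera" (4x4, takes a point from camera to tool coordinates, whose origin is the TCP and whose axes are the flange's). Camera axes: x right, y down, z forward; pixel columns grow to the right and rows downward; lengths in mm; the calibration is good to about 2 mm. A picture is of the moment at which its call begins: read the wrist's pose just before it.
- close_job(): hands the job in; it is judged then, once.
The state is a dict: "t": time; "qpos": joint angles; "qvel": joint speeds; "joint_torque": joint torques, N m; "ee_pos": TCP position; "orientation": TCP orientation; "ft_force": force on the tool from outside, world axes, zero at the start; "moment": the same for the moment, N m; "width": finger opening in mm; "grasp_force": force on a finger pad.
Only numpy, scipy, OpenCV 4.12 (cv2) and the standard library are available. Lean on these libraries where they do the work, as an engineer would, in place of code of your own. Each camera call takes 0.05 s, during which the arm holds its last target. There are 200 camera calls.

## Task

Push the blue tote up its lane of the loading ramp and over the yellow lip, so that its rear edge drops behind the lip and it sits flat in the tray at the top. Slide it up the ramp, do not lift it, and leave the grey tote where it stands.

Things in the scene. Friction and masses are not known exactly. Their poses are not given: they have to be found in the camera images.
- blue_tote: Open-topped blue tote, 120 mm long (its x), 90 wide (y), 55 high, walls 4, 0.3 to 0.6 kg with metal parts fixed inside below the rim. Loose on the table just before the foot of one lane, square to it within 6 degrees, +x pointing up the ramp. Origin: centre of its underside. Its rear wall, 60 mm to -x, is the flat face to push on.
- grey_tote: The same tote in grey with two tubes inside, standing before the other lane. A bystander. Origin: centre of its underside.
- ramp: Fixed two-lane aluminium ramp, dark rails. Origin: on the table at the foot of the slope, midway between the lanes; x level, up the ramp; z up. Lane centres at y = +62.5 and -62.5 mm, each 110 mm wide between rails 14 mm over the slope; flared mouths begin 40 mm before the foot. The slope rises evenly from z = 0 at x = 0 to 30 mm at x = 150 mm (11.3 degrees).
- lip (a point): Middle of the rear top edge of the yellow lip, at ramp x 160, y 0, z 30 mm; axes as the ramp. The lip's flat top is 10 mm deep (x 150 to 160). Behind it the tray: flat black floor at z 18 mm (12 below the lip) from ramp x 160 to 300, rails up to z 44, end wall 58 high at x 300. A docked tote's centre lies at ramp x 220 to 240 mm, on the lane's centre line.
Mind the look-alikes: they are no part of the job. Of the things that look like the blue_tote, take the one that is farthest from the robot's base at the start.

How it is judged:
By the outcome, as a careful person would: the job done as asked, in the order asked, and still so for the second after the job is handed in, with the robot touching nothing.
It also fails if it takes over 48 s, if anything falls off the work surface, if the arm or the gripper's body presses on something with over 40 N, if the wrist force passes 120 N, or if a joint passes its speed limit or range.

## Working session

There is one attempt and no reset: what is moved stays moved. The work goes in short steps, Python scripts to look and compute and a tool call to move; the robot and the scene stay as the last step left them, time stands still between calls to the robot, and variables do not carry over. Pictures are saved under pics/ and viewed, at most 10 in all, crops included, and the job is handed in when it is done.

Besides the shell and the picture viewer there is one more tool, called after ">>>" by a JSON object that holds its "op" and its "data". servo_tool: Moves the arm, as the interface text tells. Its arguments: {"type":"object","properties":{"steps":{"type":"array"}},"required":["steps"]}

```bash
mkdir -p pics; cat > h.py <<'E'
import numpy as np, cv2
from workcell import sensors, imaging
def grab(n):
    d=imaging.get_image(n); np.save(f'{n}.npy',d,allow_pickle=True); return d
def load(n): return np.load(f'{n}.npy',allow_pickle=True).item()
def points(d):
    H,W=d['range_z'].shape; f=H/2/np.tan(np.radians(d['vertical_fov'])/2)
    K=np.array([[f,0,d['cx']],[0,f,d['cy']],[0,0,1]])
    u,v=np.meshgrid(np.arange(W),np.arange(H))
    p=cv2.undistortPoints(np.stack([u,v],-1).reshape(-1,1,2).astype(float),K,np.array([d['k1'],0,0,0,0.])).reshape(H,W,2)
    z=d['range_z'].astype(float); c=np.dstack([p*z[...,None],z])
    R=cv2.Rodrigues(np.array(d['rvec'],float))[0]; P=(c-np.array(d['tvec']).reshape(3))@R
    P[z==0]=np.nan
    return P
E
python3 - <<'E'
from h import *
o=sensors.get_obs(); print({k:np.round(v,3) for k,v in o.items()})
t=grab('top'); s=grab('side')
cv2.imwrite('pics/top.png',t['color']); cv2.imwrite('pics/side.png',s['color'])
for d in (t,s): print(d['vertical_fov'],d['k1'],-cv2.Rodrigues(np.array(d['rvec'],float))[0].T@np.array(d['tvec']).reshape(3))
P=points(t); hsv=cv2.cvtColor(t['color'],cv2.COLOR_BGR2HSV)
m=cv2.inRange(hsv,(95,90,40),(130,255,255))
n,l,st,c=cv2.connectedComponentsWithStats(m)
for i in range(1,n):
    if st[i,4]>80: print('blue',st[i],c[i].round(),np.nanmedian(P[l==i],0).round())
m=cv2.inRange(hsv,(18,90,80),(38,255,255))
n,l,st,c=cv2.connectedComponentsWithStats(m)
for i in range(1,n):
    if st[i,4]>40: print('yel',st[i],c[i].round(),np.nanmedian(P[l==i],0).round())
E
```

```text
{'t': np.float64(0.0), 'qpos': array([-1.236,  0.424,  1.631, -0.   ,  1.089, -0.019]), 'qvel': array([ 0.001,  0.001, -0.   ,  0.001,  0.   ,  0.   ]), 'joint_torque': array([ 1.0000e-03, -5.4462e+01, -2.7367e+01,  6.4000e-02,  2.3000e-02,
       -0.0000e+00]), 'ee_pos': array([ 216.383, -585.776,  221.927]), 'orientation': array([-3.091, -0.553,  0.   ]), 'ft_force': array([ 0.381,  0.144, -0.026]), 'moment': array([-0.004,  0.016,  0.047]), 'grasp_force': np.float64(0.0), 'width': np.float64(87.779)}
46.024900946539326 -0.10901778517499809 [415.5502499  -87.60388509 989.99063636]
44.069898227733525 0.014034443209772648 [ 95.8866809  678.03663413 945.71790097]
blue [ 265  110   59   49 1599] [295. 133.] [ 603. -186.   17.]
blue [ 344  187   73   68 1689] [382. 221.] [ 409. -372.   24.]
blue [ 271  238   70   72 1654] [306. 274.] [ 298. -204.    8.]
blue [  97  255   49   59 1726] [119. 285.] [277. 197.  28.]
yel [112   0  36  31 623] [133.  17.] [835. 152.  92.]
yel [ 52   7  39  27 295] [71. 20.] [847. 297.  69.]
yel [474 106  21  37 687] [484. 124.] [ 617. -597.   54.]
yel [159 114   6  51 276] [161. 140.] [586. 104.  29.]
yel [270 138  12  12 113] [276. 144.] [ 579. -142.   18.]
yel [287 139  11  12 113] [292. 145.] [ 576. -177.   19.]
yel [303 140  12  12 116] [308. 146.] [ 574. -213.   20.]
yel [160 172   6  52 283] [162. 198.] [462. 102.  29.]
yel [379 199  13  12 126] [385. 205.] [ 444. -377.   19.]
yel [366 209  13  12 117] [372. 214.] [ 425. -348.   20.]
yel [354 219  12  12 108] [360. 224.] [ 404. -320.   20.]
yel [315 259  12  13 121] [321. 265.] [ 318. -235.   19.]
yel [109 260  14  12 125] [115. 265.] [320. 204.  18.]
yel [304 272  13  12 120] [310. 278.] [ 291. -211.   19.]
yel [109 276  13  13 127] [115. 282.] [286. 205.  19.]
yel [293 284  12  13 130] [299. 290.] [ 266. -187.   18.]
yel [109 293  13  12 130] [115. 299.] [250. 205.  18.]
yel [389 333  34  41 504] [406. 354.] [ 120. -420.   23.]
```

View pics/top.png

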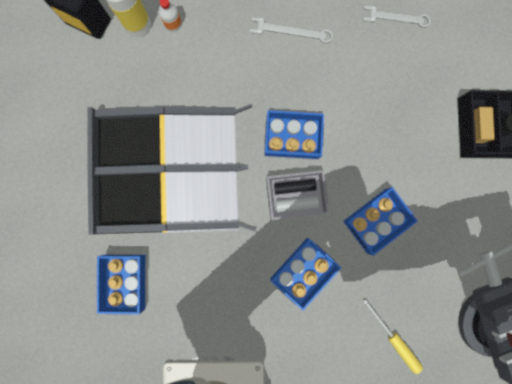

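View pics/side.png

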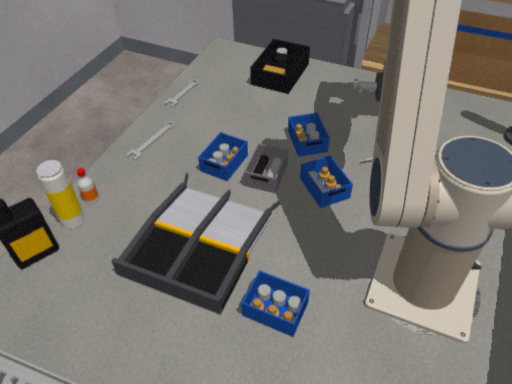

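The top view shows four blue totes, at (295,133), (382,221), (306,274) and (119,285). The one at (295,133), before the ramp's far lane, is farthest from the base at about 630 mm, against 553, 361 and 340 mm for the others. It also stands square before a lane mouth. The grey tote is at (297,195). The side view agrees, with the target at (223,156). Next I'll confirm it in a crop and measure.

```bash
python3 - <<'E'
from h import *
t=load('top'); P=points(t)
cv2.imwrite('pics/crop.png',cv2.resize(t['color'][90:250,80:350],None,fx=2.9,fy=2.9,interpolation=cv2.INTER_CUBIC))
hsv=cv2.cvtColor(t['color'],cv2.COLOR_BGR2HSV)
m=cv2.inRange(hsv,(95,90,40),(130,255,255)); n,l,st,c=cv2.connectedComponentsWithStats(m)
for i in range(1,n):
    if st[i,4]>800:
        q=P[l==i]; q=q[(q[:,2]>46)&(q[:,2]<64)]
        print('tote',c[i].round(),len(q),np.median(q[:,2]),cv2.minAreaRect(q[:,:2].astype(np.float32)), np.hypot(*q[:,:2].mean(0)))
m=cv2.inRange(hsv,(18,90,80),(38,255,255)); n,l,st,c=cv2.connectedComponentsWithStats(m)
L=[]
for i in range(1,n):
    if st[i,4]>200 and 155<c[i][0]<166:
        q=P[l==i]; q=q[abs(q[:,2]-30)<8]; L.append(q)
        print('lip',cv2.minAreaRect(q[:,:2].astype(np.float32)),np.median(q[:,2]),q[:,:2].min(0),q[:,:2].max(0))
L=np.vstack(L); k=np.polyfit(L[:,0],L[:,1],1); print('lip line y=kx+c',k,np.degrees(np.arctan(k[0])))
# lane row profile along pixels through far lane
for r in (140,198):
    print([tuple(P[r,u].round().astype(int)) if P[r,u,0]==P[r,u,0] else None for u in range(84,262,8)])
for u in (130,200): print([tuple(P[r,u].round().astype(int)) for r in range(98,244,4) if P[r,u,0]==P[r,u,0]])
E
```

```text
tote [295. 133.] 462 53.792078888250614 ((596.4674072265625, -179.41754150390625), (120.50499725341797, 91.00147247314453), 85.75688934326172) 624.6906377995531
tote [382. 221.] 486 54.00202629803939 ((409.83721923828125, -361.2934875488281), (91.14148712158203, 122.94393920898438), 36.60826873779297) 545.848293426905
tote [306. 274.] 437 54.228945392130214 ((302.02215576171875, -199.99618530273438), (91.10485076904297, 121.07069396972656), 47.01069641113281) 364.00356537107405
tote [119. 285.] 523 53.21391284909323 ((283.0748291015625, 189.76271057128906), (91.22660064697266, 118.98143005371094), 89.6048583984375) 341.1650665156
lip ((590.4192504882812, 101.93163299560547), (108.67020416259766, 10.908804893493652), 3.0936381816864014) 29.37929418587847 [536.1376971   97.51427353] [644.58279911 110.30352254]
lip ((464.2265319824219, 100.57770538330078), (107.98865509033203, 11.295730590820312), 1.3173418045043945) 29.287794774250173 [410.33267478  94.97139807] [518.33644708 107.45772626]
lip line y=kx+c [2.58287928e-02 8.74467519e+01] 1.4795518604302054
[(np.int64(597), np.int64(285)
[... 4724 characters left out ...]
p.int64(22), np.int64(15)), (np.int64(490), np.int64(22), np.int64(15)), (np.int64(481), np.int64(22), np.int64(14)), (np.int64(472), np.int64(22), np.int64(16)), (np.int64(463), np.int64(22), np.int64(18)), (np.int64(455), np.int64(22), np.int64(17)), (np.int64(446), np.int64(23), np.int64(13)), (np.int64(438), np.int64(22), np.int64(18)), (np.int64(429), np.int64(22), np.int64(15)), (np.int64(420), np.int64(22), np.int64(16)), (np.int64(412), np.int64(23), np.int64(15)), (np.int64(403), np.int64(21), np.int64(30)), (np.int64(395), np.int64(23), np.int64(12)), (np.int64(386), np.int64(24), np.int64(0)), (np.int64(377), np.int64(24), np.int64(0)), (np.int64(368), np.int64(25), np.int64(-2))]
```

View pics/crop.png

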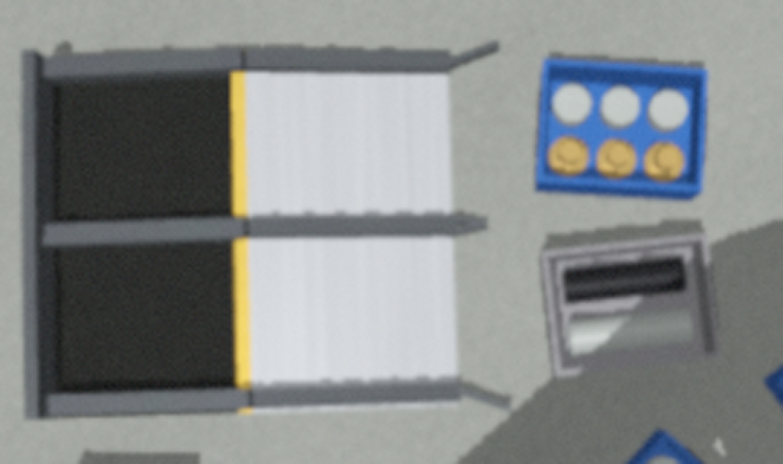

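The crop confirms it. The blue tote at crop (622,127) stands squarely before the far lane, slightly yawed, with the grey tote below it at (630,305). From the lip line, the ramp runs along world (-0.026, 1), and the lane line is x ≈ 593 − 0.026y. The tote centre is (596,−179), yawed about 5.7° from the lane. I'll move behind it with the fingers half open and square to the lane.

>>> {"op": "servo_tool", "data": {"steps": [[[0.024,0.0194,0],[0,0,7.12],0],[[0.024,0.0194,0],[0,0,7.12],0],[[0.024,0.0194,0],[0,0,7.12],0],[[0.024,0.0194,0],[0,0,7.12],0],[[0.024,0.0194,0],[0,0,7.12],0],[[0.024,0.0194,0],[0,0,7.12],0],[[0.024,0.0194,0],[0,0,7.12],0],[[0.024,0.0194,0],[0,0,7.12],0]]}}

```text
t: 0.77
ee_pos: [409.4, -429.8, 222.3]
orientation: [-2.448, -1.968, 0.0]
ft_force: [-0.1, -0.4, 1.2]
width: 44.0
grasp_force: 0.0
```

>>> {"op": "servo_tool", "data": {"steps": [[[0.024,0.0194,0],[0,0,7.12],0],[[0.024,0.0194,0],[0,0,7.12],0],[[0.024,0.0194,0],[0,0,0],0],[[0.024,0.0194,0],[0,0,0],0],[[0.024,0.0194,0],[0,0,0],0],[[0.024,0.0194,0],[0,0,0],0],[[0.024,0.0194,0],[0,0,0],0],[[0.024,0.0194,0],[0,0,0],0]]}}

```text
t: 1.43
ee_pos: [601.4, -274.6, 222.2]
orientation: [-2.192, -2.249, 0.0]
ft_force: [0.3, -0.9, 0.5]
width: 44.1
grasp_force: 0.0
```

>>> {"op": "servo_tool", "data": {"steps": [[[0,0,-0.028],[0,0,0],0],[[0,0,-0.028],[0,0,0],0],[[0,0,-0.028],[0,0,0],0],[[0,0,-0.028],[0,0,0],0],[[0,0,-0.028],[0,0,0],0],[[0,0,-0.028],[0,0,0],0],[[0,0,-0.02],[0,0,0],0],[[0,0,-0.01],[0,0,0],0]]}}

```text
t: 2.1
ee_pos: [598.5, -274.9, 21.2]
orientation: [-2.189, -2.246, 0.003]
ft_force: [-0.2, 0.8, 0.6]
width: 44.0
grasp_force: 0.0
```

>>> {"op": "servo_tool", "data": {"steps": [[[0,0.006,0],[0,0,0],0],[[0,0.006,0],[0,0,0],0],[[0,0.006,0],[0,0,0],0],[[0,0.006,0],[0,0,0],0],[[0,0.006,0],[0,0,0],0],[[0,0.006,0],[0,0,0],0],[[-0.001,0.006,0],[0,0,0],0],[[0,0.006,0],[0,0,0],0]]}}

```text
t: 2.77
ee_pos: [600.4, -228.1, 25.9]
orientation: [2.19, 2.248, 0.001]
ft_force: [0.3, -4.6, 4.5]
width: 43.9
grasp_force: 2.7
```

```bash
cat > tote.py <<'E'
from h import *
import sys
t=grab('top'); P=points(t); hsv=cv2.cvtColor(t['color'],cv2.COLOR_BGR2HSV)
m=cv2.inRange(hsv,(95,90,40),(130,255,255)); 
q=P[(m>0)&(P[...,0]>520)&(P[...,2]>44)]
r=cv2.minAreaRect(q[:,:2].astype(np.float32)); print(len(q),r,q.min(0).round(),q.max(0).round())
k=np.polyfit(q[:,1],q[:,2],1); print('pitch deg',np.degrees(np.arctan(k[0])),'z med',np.median(q[:,2]))
o=sensors.get_obs(); print(o['t'],o['ee_pos'],o['ft_force'])
s=grab('side')
if len(sys.argv)>1: cv2.imwrite(f'pics/{sys.argv[1]}.png',np.vstack([t['color'][60:260,80:340].repeat(2,0).repeat(2,1)[:, :512],s['color'][100:300][:, :512]])[:600])
E
python3 tote.py a
```

```text
241 ((590.1638793945312, -138.085693359375), (90.16839599609375, 80.92333984375), 0.40628066658973694) [ 545. -178.   44.] [635. -98.  59.]
pitch deg 0.9904366821496128 z med 54.18532941304542
2.8167 [ 599.97993771 -226.79443103   25.4884576 ] [ 0.56526797 -3.45926164  2.19128118]
```

View pics/a.png

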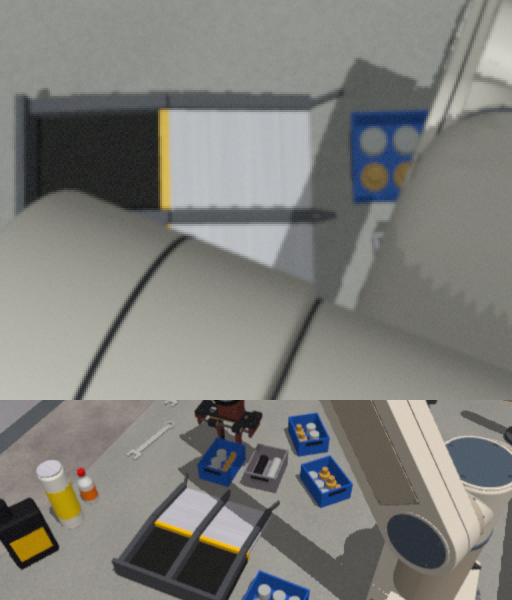

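The tote has squared up (near 0°) and the fingers are on its rear wall. It sits about 7 mm off the lane centre towards the robot, which the flared mouth allows. I'll push to the foot.

>>> {"op": "servo_tool", "data": {"steps": [[[0,0.007,0],[0,0,0],0],[[0,0.007,0],[0,0,0],0],[[0,0.007,0],[0,0,0],0],[[0,0.007,0],[0,0,0],0],[[-0.001,0.007,0],[0,0,0],0],[[0,0.007,0],[0,0,0],0],[[0,0.007,0],[0,0,0],0],[[-0.001,0.007,0],[0,0,0],0]]}}

```text
t: 3.53
ee_pos: [597.7, -172.1, 24.9]
orientation: [2.192, 2.249, -0.0]
ft_force: [1.1, -5.7, 2.8]
width: 43.8
grasp_force: 3.1
```

>>> {"op": "servo_tool", "data": {"steps": [[[0,0.006,0],[0,0,0],0],[[0,0.006,0],[0,0,0],0],[[0,0.006,0],[0,0,0],0],[[0,0.006,0],[0,0,0],0],[[-0.001,0.006,0],[0,0,0],0],[[0,0.006,0],[0,0,0],0],[[0,0.006,0],[0,0,0],0],[[-0.001,0.006,0],[0,0,0],0]]}}

```text
t: 4.2
ee_pos: [595.2, -123.9, 24.5]
orientation: [-2.193, -2.25, 0.001]
ft_force: [0.9, -5.3, 1.5]
width: 43.8
grasp_force: 2.4
```

```bash
python3 tote.py b
```

```text
67 ((606.0811157226562, -6.089295387268066), (20.645620346069336, 47.288875579833984), 89.15326690673828) [583. -17.  48.] [630.   4.  69.]
pitch deg 15.08836711765159 z med 65.09864433119854
4.25 [ 594.77629613 -122.68310333   24.38974391] [ 0.59747353 -1.59725156  0.90803431]
```

View pics/b.png

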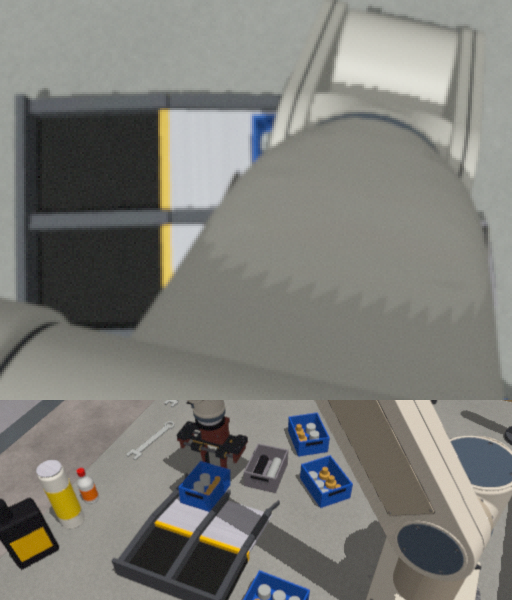

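The tote's front is on the slope, inside the lane, and forces are small (under 6 N). I'll keep going up.

>>> {"op": "servo_tool", "data": {"steps": [[[0,0.007,0],[0,0,0],0],[[0,0.007,0],[0,0,0],0],[[0,0.007,0],[0,0,0],0],[[0,0.007,0],[0,0,0],0],[[0,0.007,0],[0,0,0],0],[[0,0.007,0],[0,0,0],0],[[0,0.007,0],[0,0,0],0],[[0,0.007,0],[0,0,0],0]]}}

```text
t: 4.97
ee_pos: [595.5, -67.2, 24.7]
orientation: [-2.192, -2.25, 0.0]
ft_force: [-0.9, -11.0, 7.0]
width: 44.0
grasp_force: 5.5
```

>>> {"op": "servo_tool", "data": {"steps": [[[0,0.006,0.001],[0,0,0],0],[[0,0.006,0.001],[0,0,0],0],[[0,0.006,0.001],[0,0,0],0],[[0,0.006,0.001],[0,0,0],0],[[-0.001,0.006,0.001],[0,0,0],0],[[0,0.006,0.001],[0,0,0],0],[[0,0.006,0.001],[0,0,0],0],[[0,0.006,0.001],[0,0,0],0]]}}

```text
t: 5.63
ee_pos: [595.8, -20.5, 34.0]
orientation: [2.19, 2.248, 0.001]
ft_force: [0.1, -11.6, 7.3]
width: 43.9
grasp_force: 5.7
```

```bash
python3 - <<'E'
from h import *
s=grab('side'); o=sensors.get_obs(); print(o['ee_pos'],o['ft_force'])
cv2.imwrite('pics/c.png',cv2.resize(s['color'][90:310,100:320],None,fx=2.7,fy=2.7,interpolation=cv2.INTER_CUBIC))
E
```

```text
[595.88769449 -19.39422581  34.14607307] [ 0.1288446  -6.81913806  4.92098052]
```

View pics/c.png

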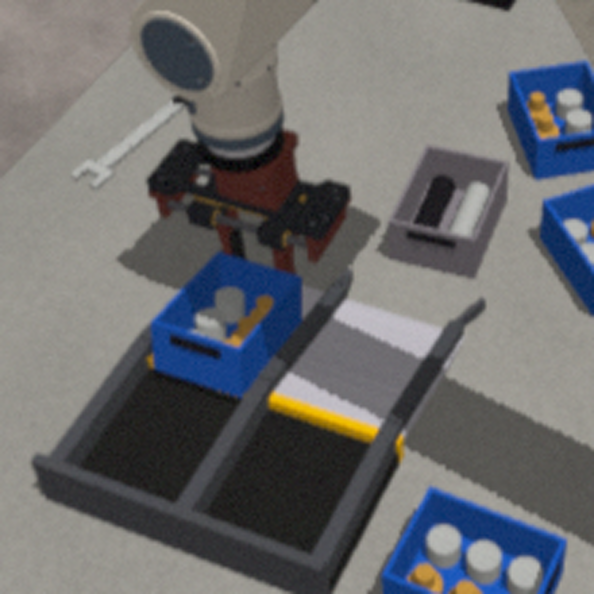

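The tote (crop 225,320) is straight in its lane with its front at the lip, and the grey tote is untouched. I'll continue over the lip.

>>> {"op": "servo_tool", "data": {"steps": [[[0,0.006,0.0005],[0,0,0],0],[[0,0.006,0.0005],[0,0,0],0],[[0,0.006,0.0005],[0,0,0],0],[[-0.001,0.006,0.0005],[0,0,0],0],[[0,0.006,0.0005],[0,0,0],0],[[-0.001,0.006,0.0005],[0,0,0],0],[[0,0.006,0.0005],[0,0,0],0],[[-0.001,0.006,0.0005],[0,0,0],0]]}}

```text
t: 6.35
ee_pos: [594.0, 27.0, 38.8]
orientation: [2.189, 2.247, 0.003]
ft_force: [2.2, -11.2, 8.7]
width: 44.2
grasp_force: 5.1
```

>>> {"op": "servo_tool", "data": {"steps": [[[0,0.005,0.0005],[0,0,0],0],[[0,0.005,0.0005],[0,0,0],0],[[0,0.005,0.0005],[0,0,0],0],[[-0.001,0.005,0.0005],[0,0,0],0],[[0,0.005,0.0005],[0,0,0],0],[[0,0.005,0.0005],[0,0,0],0],[[0,0.005,0.0005],[0,0,0],0],[[-0.001,0.005,0.0005],[0,0,0],0]]}}

```text
t: 7.02
ee_pos: [589.6, 68.7, 40.6]
orientation: [-2.193, -2.25, 0.0]
ft_force: [0.9, -1.4, -1.1]
width: 44.1
grasp_force: 1.0
```

```bash
python3 - <<'E'
from h import *
s=grab('side'); o=sensors.get_obs(); print(o['ee_pos'],o['ft_force'])
cv2.imwrite('pics/d.png',cv2.resize(s['color'][90:310,100:320],None,fx=2.7,fy=2.7,interpolation=cv2.INTER_CUBIC))
E
```

```text
[589.43018349  69.47313296  40.72407197] [0.40774954 0.29472303 0.03641056]
```

View pics/d.png

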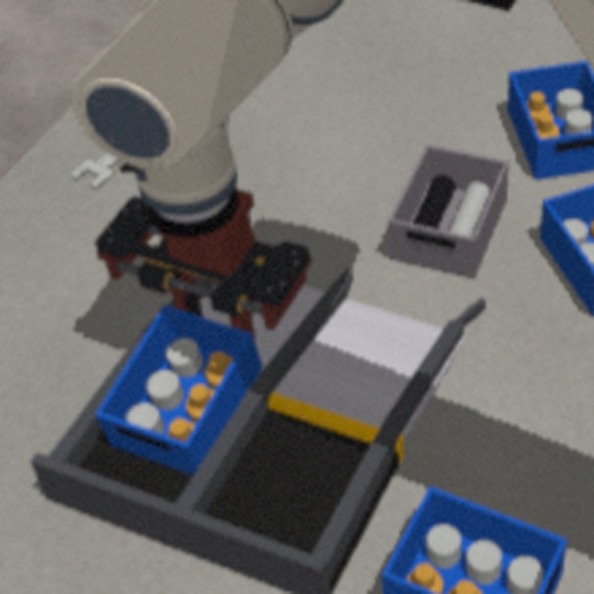

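The tote has tipped nose-down over the lip (crop 180,390). I'll push the last 38 mm slowly.

>>> {"op": "servo_tool", "data": {"steps": [[[0,0.004,0],[0,0,0],0],[[0,0.004,0],[0,0,0],0],[[0,0.004,0],[0,0,0],0],[[0,0.004,0],[0,0,0],0],[[0,0.003,0],[0,0,0],0],[[0,0.003,0],[0,0,0],0],[[0,0.003,0],[0,0,0],0],[[0,0.003,0],[0,0,0],0]]}}

```text
t: 7.73
ee_pos: [589.5, 96.4, 40.6]
orientation: [-2.193, -2.25, 0.0]
ft_force: [0.7, -3.1, -1.2]
width: 44.0
grasp_force: 1.1
```

>>> {"op": "servo_tool", "data": {"steps": [[[0,0.002,0],[0,0,0],0],[[0,0.002,0],[0,0,0],0],[[0,0.002,0],[0,0,0],0],[[0,0.002,0],[0,0,0],0],[[0,0.002,0],[0,0,0],0],[[0,0,0],[0,0,0],0],[[0,0,0],[0,0,0],0],[[0,0,0],[0,0,0],0]]}}

```text
t: 8.4
ee_pos: [589.8, 106.4, 40.8]
orientation: [2.193, 2.25, 0.001]
ft_force: [-0.3, -0.4, 0.6]
width: 44.2
grasp_force: 0.0
```

```bash
python3 - <<'E'
from h import *
s=grab('side'); o=sensors.get_obs(); print(o['ee_pos'],o['ft_force'])
P=points(s); m=cv2.inRange(cv2.cvtColor(s['color'],cv2.COLOR_BGR2HSV),(95,90,40),(130,255,255))
q=P[(m>0)&(P[...,0]>520)&(P[...,1]>0)]
print(len(q)); print(np.percentile(q,[1,50,99],0).round(1))
# rim heights by y
for a in range(100,250,20):
    w=q[(q[:,1]>=a)&(q[:,1]<a+20)]
    if len(w): print(a,w[:,2].max().round(1))
E
```

```text
[589.7733502  106.35467301  40.83973256] [-0.57548216  0.38622032  1.03618884]
1696
[[532.8 116.6  19.1]
 [589.8 176.6  53.8]
 [645.8 247.2  74.7]]
100 75.9
120 75.7
140 75.0
160 75.1
180 76.4
200 74.8
220 75.7
240 60.9
```

The rim is level at about 74 mm along its whole length (18 + 55), so the tote has dropped. I'll retract and check.

>>> {"op": "servo_tool", "data": {"steps": [[[0,-0.01,0.002],[0,0,0],0],[[0,-0.015,0.005],[0,0,0],0],[[0,-0.02,0.02],[0,0,0],0],[[0,-0.02,0.03],[0,0,0],0],[[0,-0.02,0.03],[0,0,0],0],[[0,-0.02,0.03],[0,0,0],0],[[0,-0.02,0.03],[0,0,0],0],[[0,-0.02,0.03],[0,0,0],0]]}}

```text
t: 9.12
ee_pos: [588.9, -41.3, 219.7]
orientation: [2.194, 2.249, 0.0]
ft_force: [0.5, -0.9, 0.2]
width: 43.5
grasp_force: 0.0
```

>>> {"op": "servo_tool", "data": {"steps": [[[0,-0.04,0],[0,0,0],0],[[0,-0.04,0],[0,0,0],0],[[0,-0.04,0],[0,0,0],0],[[0,-0.04,0],[0,0,0],0],[[0,-0.03,0],[0,0,0],0],[[0,-0.03,0],[0,0,0],0],[[0,-0.02,0],[0,0,0],0],[[0,0,0],[0,0,0],0]]}}

```text
t: 9.78
ee_pos: [588.4, -284.1, 218.1]
orientation: [2.197, 2.244, -0.001]
ft_force: [0.1, 0.9, 0.1]
width: 43.6
grasp_force: 0.0
```

```bash
python3 - <<'E'
from h import *
for n in ('top','side'):
    s=grab(n); P=points(s); m=cv2.inRange(cv2.cvtColor(s['color'],cv2.COLOR_BGR2HSV),(95,90,40),(130,255,255))
    q=P[(m>0)&(P[...,0]>520)&(P[...,1]>0)&(P[...,2]>64)&(P[...,2]<82)]
    k=np.linalg.lstsq(np.c_[q[:,:2],np.ones(len(q))],q[:,2],rcond=None)[0]
    r=cv2.minAreaRect(q[:,:2].astype(np.float32)); c=r[0]
    print(n,len(q),r,'z',np.median(q[:,2]),'tilt deg',np.degrees(np.arctan(k[:2])),'ramp x',155+(c[1]-87.45-.0258*c[0]),'lateral',c[0]-(593-.0258*c[1]))
cv2.imwrite('pics/e.png',np.hstack([cv2.resize(load('top')['color'][90:250,80:260],(396,352)),cv2.resize(s['color'][90:310,100:320],(352,352))]))
E
```

```text
top 552 ((582.743896484375, 175.8453369140625), (91.78904724121094, 122.96257781982422), 1.248673677444458) z 71.3902717579067 tilt deg [0.11461214 0.0226969 ] ramp x 228.3605443847656 lateral -5.719293823242197
side 504 ((582.6005249023438, 177.35862731933594), (92.91532135009766, 123.51136779785156), 1.7905077934265137) z 70.57260480323691 tilt deg [ 0.01443267 -0.06111958] ramp x 229.87753377685547 lateral -5.823622512817337
```

View pics/e.png

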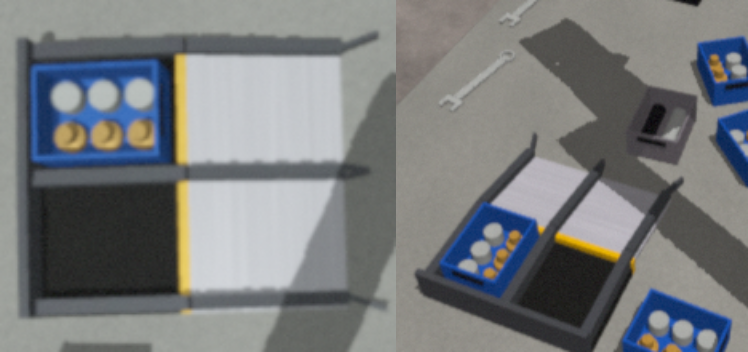

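The tote (left picture, 97,112) sits flat behind the yellow lip. Its centre is at ramp x ≈ 229, it is square to the lane, and it lies between the rails, 6 mm off centre within the lane's ±10 mm play. The grey tote is where it was and the robot is clear, so I'm handing in.

```bash
python3 -c "
from workcell import close_job; print(close_job())"
```

```text
the job is handed in; nothing more can be done
None
```

The job is handed in: the blue tote lies flat in the tray behind the yellow lip, centre at ramp x about 229 mm and about 6 mm off the lane's centre line towards the robot; the grey tote was never touched, and the run took about 10 s.

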